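Hang the print carrier plate on the viewing stand

TASK

Hang the yellow carrier plate on the sloped viewing stand: set the large end of its keyhole over the brass stud until the plate lies flat on the stand's face, then slide it straight down the slope until it is fully home in the slot, and let go. The stud's exact place along its slot is not known, so feel for it, never press or pull the plate against the stand or stud harder than about 30 N, and leave everything else on the table where it is.

Things in the scene. Friction and masses are not known exactly. Their poses are not given: they have to be found in the camera images.
- plate_grip (a point): Carrier plate, loose, flat on the table, back face down: yellow, 120 x 84 x 4 mm, 0.18 to 0.29 kg. x: along it to its top end, z: out of its front. On it an orange grip bar: 36 mm long in x, 14 mm thick in y, 32 mm high above the front. Point: the bar's middle, 20 mm above the back face; the plate reaches 52 mm to -x, 68 mm to +x, 42 mm to each side. A 2 mm black tile lies 24 to 50 mm to -x.
- keyhole_big (a point): Centre of the large opening, 20 mm across, of the keyhole right through the plate, at the plate's back face: 36 mm to +x of plate_grip and 20 mm below it. A slot 8.5 mm wide leads from it towards the plate's top end (+x). Axes as plate_grip.
- keyhole_home (a point): Where the stud's axis stands in the slot, at the plate's back face, when the plate is fully home (stud touching the slot's closed end): 16 mm to +x of keyhole_big, 52 mm to +x of plate_grip. Axes as plate_grip.
- stand: Grey viewing stand, fixed; origin: middle of its underside. Its face (170 x 150 mm, middle 78 mm up) slopes 22 degrees from level, rising to the stand's +x, and floats on springs: pressed square it starts to give at 4 N, then 2.5 N per mm, 8 mm at most. On it, moving with it, a brass stud: shank 6 mm across, 7 mm long, head 16 mm across, 4.5 mm thick (top 11.5 mm off the face).
- stud_slot (a point): Middle of the black adjusting slot (34 x 10 mm), on the surface of the stand's face, 35 mm up the slope from the face's middle. x: straight up the slope, y: across, z: out of the face. The stud was clamped by hand in this slot up to 8 mm up or down the slope from this point (y = 0): its place is not measured, it must be seen or felt (stud_c1: middle of its head).
- tin: Bystander: dark powder jar with white lid, 72 mm across, 55 mm high. Origin: centre of its underside.
- tape: Bystander: roll of clear tape lying flat, 72 mm across, 24 mm high. Origin: centre of its underside.
- amber: Bystander: amber bottle, 56 mm across, 120 mm high. Origin: centre of its underside.
- can: Bystander: bare aluminium can, 66 mm across, 150 mm high. Origin: centre of its underside.
- brush: Bystander: brush lying on the table, about 30 mm high at most. Origin: its underside.
- pot: Bystander: low white pot with red lid, 68 mm across, 38 mm high. Origin: centre of its underside.
- lens: Bystander: black hand magnifier lying flat, ring 64 mm across, 9 mm high, handle to its -x. Origin: centre of the ring's underside.
Mind the look-alikes: they are no part of the job. What is shaped like the stand but pink is not meant.

How it is judged:
On the way:
1. the large end of the keyhole is over the stud's head and the plate is down flat on the face (x of stud_c1 in the frame of keyhole_big between -0.007 and 0.007 m and y of stud_c1 in the frame of keyhole_big between -0.004 and 0.004 m and z of stud_c1 in the frame of keyhole_big between 0.0068 and 0.0115 m and angle between the z axis of plate_grip and the z axis of stud_slot, either way round below 0.1 rad), for 0.1 s.
At the end, for the whole second after the job is handed in: The stud stands at the closed end of the slot (within 3 mm of keyhole_home along and across the slot), its head in front of the plate; the plate lies flat on the stand's face (within 0.1 rad), its long axis up the slope within 0.15 rad and its grip bar below the stud, at rest and let go (x of stud_c1 in the frame of keyhole_home between -0.003 and 0.003 m and y of stud_c1 in the frame of keyhole_home between -0.003 and 0.003 m and z of stud_c1 in the frame of keyhole_home between 0.0072 and 0.0115 m and angle between the z axis of plate_grip and the z axis of stud_slot, either way round below 0.1 rad and x of plate_grip in the frame of stud_slot below -0.03 m and angle between the x axis of plate_grip and the x axis of stud_slot, either way round below 0.15 rad and linear speed of plate below 0.01 m/s); the robot touches nothing.
It fails at once if the plate is pressed or pulled against the stand or its stud with more than 30 N (contact force between plate and stand above 30 N).
It fails at once if a bystander is moved by more than 20 mm (distance of any of tin, tape, amber, can, brush, pot, lens from where it was at the start of the episode above 0.02 m).
It also fails if it takes over 54 s, if anything falls off the work surface, if the arm or the gripper's body presses on something with over 40 N, if the wrist force passes 120 N, or if a joint passes its speed limit or range.

ROBOT

A 6-joint arm with a two-finger parallel gripper is mounted at the origin on the work surface. World frame = base frame: x ahead of the robot, y to its left, z up, the work surface at z = 0. Lengths are in m, angles in rad, forces in N, time in s.
With the tool pointing down it reaches from about 0.4 to 0.825 m from the base axis. Payload 7 kg.
Tool frame: the origin (TCP) lies midway between the tips of the shut fingers; the grasp point (between the pads) lies 19 mm behind it; z points along the fingers, y is the direction in which the jaws open and shut (so a half turn about z gives the same grasp; the last joint's range is limited). The gripper opens to 88 mm and grips with 3 to 60 N. Pads are 19 mm wide; open, the fingers measure 130 mm over their backs; the gripper's body (78 mm by 193 mm) begins 47 mm behind the grasp point.
Start: joints at [-0.994, 0.359, 0.012, 0, -1.224, -0.288], TCP at [0.192, -0.647, 0.227] pointing down, gripper open.
Joint ranges: [-3.07, 3.07], [-1.43, 2.12], [-1.02, 1.25], [-3.03, 1.67], [-3.05, -0], [-3.03, 3.03]. Speed limits (rad/s): [2.39, 2.39, 3.01, 3.14, 3.14, 3.14].

INTERFACE

Orientations are given as a unit quaternion [w, x, y, z].
In Python, from rig import bot, imaging gives the robot as it stands.
- The arm moves only by the tool jog_arm, never from a script. Its argument "deltas" is a list of rows, each a list of 5 numbers: the opening, from 0 (shut) to 1 (fully open), then the shift along the tool's x, y, z in units of 30 mm (1.0 is 30 mm), then the turn about the tool's z in units of 5 degrees (1.0 is 5 degrees). In form: [[hand, dx, dy, dz, spin], ...]. A call has exactly 5 rows; each row is the pose to reach, as a shift and turn from the pose commanded when the call began, along the tool's axes at that moment; what a row does not reach only later rows make up. A row lasts 1/12 s, in which the tool goes at most 41.7 mm and 7.16 degrees, less where a joint would pass 70% of its speed; a pose out of reach is approached as far as the arm can. A call with a gripper value outside its range is refused whole. The fingers move at their own pace and stop on an object; "newtons" is the grip in N (left out, the last holds). Time passes only in rows, so rows that repeat a pose let the fingers close, or fill a call up. It gives the time, the measured TCP pose, the force and the opening at its end, in the units of the state.
- bot.get_state(): the state, without advancing time (a new reading comes with each control period).
- imaging.snapshot(name): name is "scene" or "top"; returns the picture (480x640x3 uint8, red, green, blue); there is no depth.
- imaging.camera_info(name): a dict with "fx", "fy", "cx", "cy" (pixels), "R" (3x3) and "t" (3): a world point X has camera coordinates R X + t. Camera axes: x right, y down, z forward; pixel columns grow to the right and rows downward; lengths in m; the calibration is good to about 2 mm. A picture is of the moment at which its call begins. camera_info takes no time and is no camera call.
- bot.job_done(): hands the job in, once; it reports no verdict.
The state is a dict: "t": time; "joint_pos": joint angles; "qd": joint speeds; "joint_efforts": joint torques, N m; "position": TCP position; "eef_rot": TCP orientation; "ft_force": force on the tool from outside, world axes, zero at the start; "torque": the same for the moment, N m; "width": opening from 0.0 (shut) to 1.0 (fully open).
Only numpy, scipy, OpenCV 4.12 (cv2) and the standard library are available. Lean on these libraries where they do the work, as an engineer would, in place of code of your own. Each camera call takes 0.05 s, during which the arm holds its last target.

## Working session

There is one attempt and no reset: what is moved stays moved. The work goes in short steps, Python scripts to look and compute and a tool call to move; the robot and the scene stay as the last step left them, time stands still between calls to the robot, and variables do not carry over. Pictures are saved under pics/ and viewed, and the job is handed in when it is done.

Besides the shell and the picture viewer there is one more tool, called after "Emit:" as name(argument=value, ...), one argument or row to a line, values as JSON. jog_arm: Moves the arm, as the interface text tells. Its arguments: {"type":"object","properties":{"deltas":{"type":"array"},"newtons":{"type":"number"}},"required":["deltas"]}

```bash
ls; mkdir -p pics; python3 - <<'E'
from rig import bot, imaging
import cv2
for n in ("scene","top"):
    im=imaging.snapshot(n); cv2.imwrite(f"pics/{n}0.png",im[:,:,::-1])
    c=imaging.camera_info(n); print(n,c)
print(bot.get_state())
E
```

```text
pics
scene {'fx': 446.79924264308414, 'fy': 446.79924264308414, 'cx': 319.67925232478285, 'cy': 236.46612883166503, 'R': array([[ 0.06990157,  0.99751069,  0.0092837 ],
       [ 0.82371839, -0.05246856, -0.56456626],
       [-0.56267378,  0.04711122, -0.82533554]]), 't': array([-0.06002414, -0.32708778,  1.55265978])}
top {'fx': 542.2609511390684, 'fy': 542.2609511390684, 'cx': 314.8686984962929, 'cy': 238.6433215567413, 'R': array([[ 0.02133906, -0.99977088, -0.00168265],
       [-0.99870914, -0.02123874, -0.04614071],
       [ 0.0460944 ,  0.00266507, -0.99893353]]), 't': array([0.03547414, 0.48003488, 1.58328787])}
{'t': 0.1, 'joint_pos': array([-9.93927581e-01,  3.59327976e-01,  1.11581534e-02, -3.08775220e-04,
       -1.22409112e+00, -2.88108058e-01]), 'qd': array([ 0.00083005, -0.00122064,  0.00129314,  0.00193605, -0.00035148,
        0.00064242]), 'joint_efforts': array([-9.53773269e-04, -5.84161949e+01,  2.93753189e+01,  7.01559618e+00,
        1.01743321e-02, -4.92200115e-05]), 'position': array([ 0.192074  , -0.6466454 ,  0.22571145]), 'eef_rot': array([-1.75135671e-04, -1.43827187e-01,  9.89602538e-01,  7.25721954e-04]), 'ft_force': array([-0.40579612, -0.33435593,  0.42733   ]), 'torque': array([ 0.02780599, -0.04657733,  0.04524445]), 'width': 0.9971662288173918}
```

View pics/scene0.png

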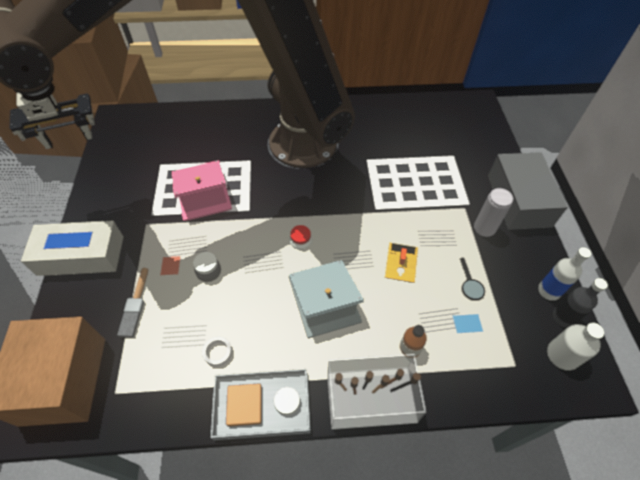

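View pics/top0.png

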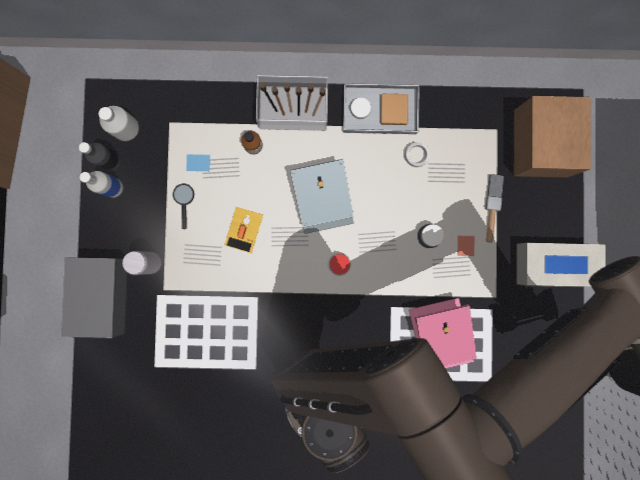

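The pictures show the grey stand near top (320,193) with the stud at (320,182). The plate is near (243,230) with its black tile at the lower end, and the keyhole is near (247,219). I'll zoom in on both.

```bash
python3 - <<'E'
import cv2, numpy as np
t=cv2.imread("pics/top0.png"); s=cv2.imread("pics/scene0.png")
cv2.imwrite("pics/z1.png",cv2.resize(t[145:245,270:370],None,fx=6,fy=6,interpolation=cv2.INTER_CUBIC))
cv2.imwrite("pics/z2.png",cv2.resize(t[195:265,205:285],None,fx=8,fy=8,interpolation=cv2.INTER_CUBIC))
cv2.imwrite("pics/z3.png",cv2.resize(s[250:350,280:380],None,fx=6,fy=6,interpolation=cv2.INTER_CUBIC))
cv2.imwrite("pics/z4.png",cv2.resize(s[230:300,365:445],None,fx=8,fy=8,interpolation=cv2.INTER_CUBIC))
E
```

```text
(no output)
```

View pics/z1.png

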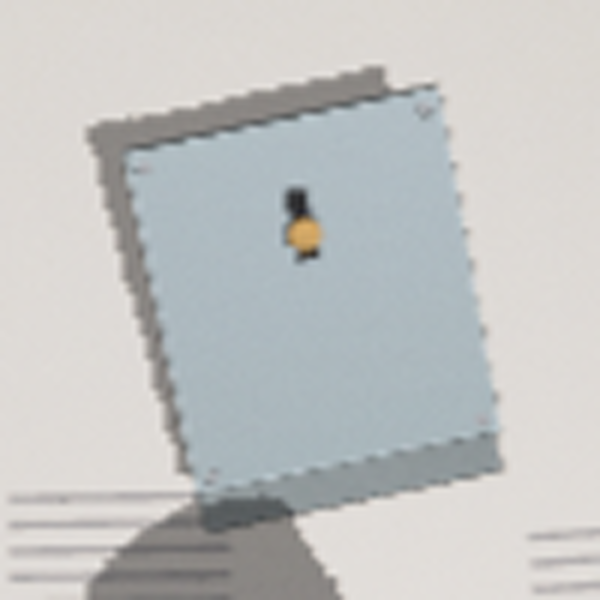

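View pics/z2.png

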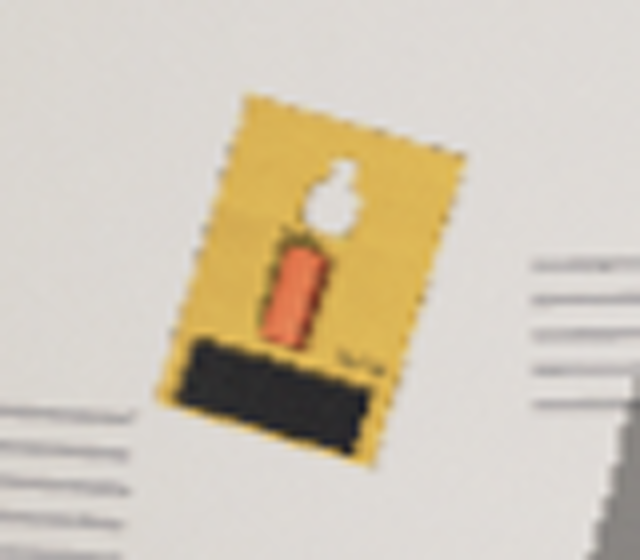

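View pics/z3.png

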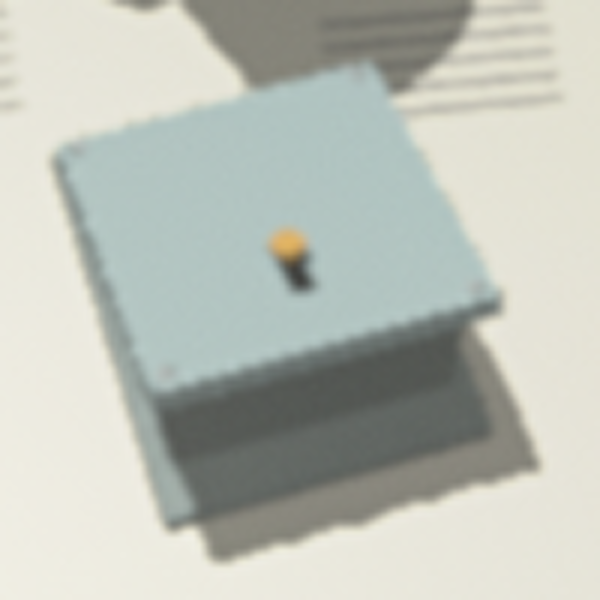

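View pics/z4.png

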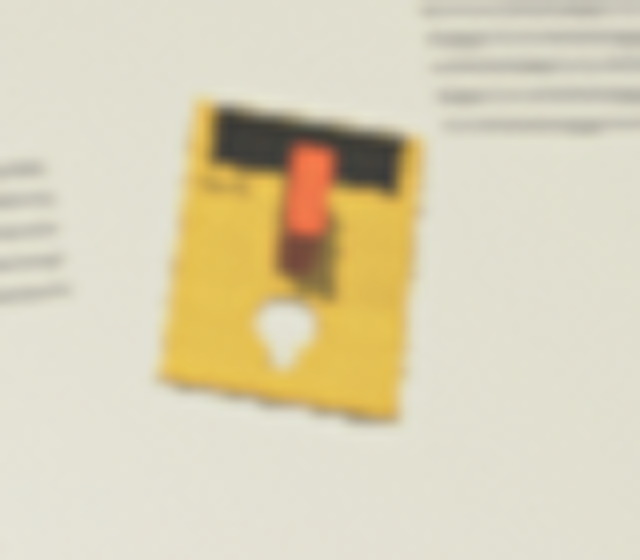

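```bash
cat > h.py <<'E'
import numpy as np
from rig import bot, imaging
from scipy.optimize import least_squares
C={n:imaging.camera_info(n) for n in("scene","top")}
def proj(n,X):
    c=C[n];p=np.asarray(X)@c['R'].T+c['t']
    return np.stack([c['fx']*p[:,0]/p[:,2]+c['cx'],c['fy']*p[:,1]/p[:,2]+c['cy']],1)
def un(p,off,s): return (np.array(p,float)+.5)/s-.5+np.array(off)
def Rz(a): return np.array([[np.cos(a),-np.sin(a),0],[np.sin(a),np.cos(a),0],[0,0,1]])
E
python3 - <<'E'
from h import *
th=np.radians(22);Ry=np.array([[np.cos(th),0,-np.sin(th)],[0,1,0],[np.sin(th),0,np.cos(th)]])
F=np.array([[85,75,0],[85,-75,0],[-85,-75,0],[-85,75,0]])/1e3
Fw=F@Ry.T+[0,0,.078]
st=un([(125,150),(437,87),(497,432),(195,490)],(270,145),6)
ss=un([(498,298),(155,388),(58,155),(375,68)],(280,250),6)
P=np.array([[68,42,4],[68,-42,4],[-52,-42,4],[-52,42,4]])/1e3
pt=un([(248,95),(467,155),(375,467),(157,402)],(205,195),8)
ps=un([(398,416),(160,377),(200,100),(425,138)],(365,230),8)
for nm,M,t,s in(("stand",Fw,st,ss),("plate",P,pt,ps)):
  for use in("top","scene","both"):
    def f(p):
        X=M@Rz(p[2]).T+[p[0],p[1],0]; r=[]
        if use!="scene": r.append(proj("top",X)-t)
        if use!="top": r.append(proj("scene",X)-s)
        return np.concatenate(r).ravel()
    o=least_squares(f,[.7,0,0]);print(nm,use,o.x.round(4),np.degrees(o.x[2]).round(2),np.round(o.fun,1))
# stud head top triangulate, one param along slope
a=un([(305,234)],(270,145),6);b=un([(288,243)],(280,250),6)
o=least_squares(lambda X:np.concatenate([proj("top",X[None])-a,proj("scene",X[None])-b]).ravel(),[.7,0,.1]);print("stud",o.x,o.fun)
E
```

```text
stand top [0.6045 0.0283 0.2194] 12.57 [-0.5 -0.1  0.5 -0.2  0.3 -0.2 -0.4  0.4]
stand scene [0.6071 0.0295 0.2281] 13.07 [ 1.2  0.2 -0.7  1.6 -0.2 -1.5 -0.3 -0.7]
stand both [0.6058 0.029  0.224 ] 12.84 [-0.8 -0.4  0.1 -0.7  0.2 -0.8 -0.5  0.   0.8 -0.1 -1.1  1.1 -0.3 -2.
 -0.4 -1.1]
plate top [ 0.4943  0.2592 -0.2592] -14.85 [ 0.1 -0.3 -0.1  0.   0.  -0.  -0.   0.2]
plate scene [ 0.4949  0.2619 -0.2706] -15.5 [ 0.2  0.5 -0.1 -0.  -0.3 -0.3  0.2 -0.2]
plate both [ 0.4947  0.2606 -0.2645] -15.15 [-0.2 -0.5 -0.4  0.  -0.6 -0.1 -0.6  0.  -0.1  0.4 -0.5  0.  -0.9 -0.3
 -0.4 -0.3]
stud [0.62949046 0.03421612 0.09805873] [-0.34406687 -0.04339715 -0.31085054 -0.00845931]
```

```bash
cat >> h.py <<'E'
def go(goal,yaw=None,frm=None):
    s=bot.get_state();q=s['eef_rot'];p=s['position'] if frm is None else np.array(frm)
    from scipy.spatial.transform import Rotation as Ro
    R=Ro.from_quat([q[1],q[2],q[3],q[0]]).as_matrix()
    d=R.T@(np.array(goal)-p)/.03
    y0=np.arctan2(R[1,0],R[0,0]); sp=0
    if yaw is not None: sp=-np.degrees((np.radians(yaw)-y0+np.pi)%(2*np.pi)-np.pi)/5
    print("t",round(s['t'],2),"pos",p.round(4),"yaw",np.degrees(y0).round(2),"tilt",R[:,2].round(4),"w",round(s['width'],3),"F",s['ft_force'].round(2),"\n  deltas",d.round(3),"spin",round(sp,3))
E
python3 - <<'E'
from h import *
go([.56,-.10,.23],165)
E
```

```text
t 0.1 pos [ 0.1921 -0.6466  0.2257] yaw -163.46 tilt [-6.0e-04  1.4e-03 -1.0e+00] w 0.997 F [-0.41 -0.33  0.43] 
  deltas [-16.944  13.977  -0.125] spin 6.308
```

Emit:
jog_arm(
  deltas=[
    [1, -17, 14, 0, 0],
    [1, -17, 14, 0, 0],
    [1, -17, 14, 0, 0],
    [1, -17, 14, 0, 0],
    [1, -17, 14, 0, 0],
  ],
)

```text
t: 0.52
position: [0.3091, -0.4725, 0.2261]
eef_rot: [-0.0, -0.144, 0.99, 0.0]
ft_force: [1.5, -0.4, -0.1]
width: 1.0
```

Emit:
jog_arm(
  deltas=[
    [1, -12, 9.8, 0, 0],
    [1, -12, 9.8, 0, 0],
    [1, -12, 9.8, 0, 0],
    [1, -12, 9.8, 0, 0],
    [1, -12, 9.8, 0, 0],
  ],
)

```text
t: 0.93
position: [0.4263, -0.3, 0.2265]
eef_rot: [0.0, -0.144, 0.99, 0.0]
ft_force: [0.5, -1.1, 0.3]
width: 1.003
```

Emit:
jog_arm(
  deltas=[
    [1, -6, 5.5, 0, 0],
    [1, -6, 5.5, 0, 0],
    [1, -6, 5.5, 0, 0],
    [1, -6, 5.5, 0, 0],
    [1, -6, 5.5, 0, 0],
  ],
)

```text
t: 1.35
position: [0.5334, -0.1212, 0.2265]
eef_rot: [-0.0, -0.144, 0.99, 0.0]
ft_force: [0.5, -1.3, -0.3]
width: 0.999
```

```bash
python3 - <<'E'
from h import *
go([.494,.26,.2],165)
E
```

```text
t 1.35 pos [ 0.5334 -0.1212  0.2265] yaw -163.44 tilt [-0.e+00  2.e-04 -1.e+00] w 0.999 F [ 0.47 -1.27 -0.3 ] 
  deltas [-2.363 12.554  0.887] spin 6.311
```

Emit:
jog_arm(
  deltas=[
    [1, -2.4, 12.5, 0, 1.3],
    [1, -2.4, 12.5, 0, 2.6],
    [1, -2.4, 12.5, 0, 3.9],
    [1, -2.4, 12.5, 0, 5.2],
    [1, -2.4, 12.5, 0, 6.3],
  ],
)

```text
t: 1.77
position: [0.514, 0.0666, 0.2264]
eef_rot: [-0.0, 0.129, 0.992, -0.0]
ft_force: [2.0, 0.3, -0.7]
width: 1.004
```

```bash
python3 - <<'E'
from h import *
go([.494,.26,.1],165)
E
```

```text
t 1.77 pos [0.514  0.0666 0.2264] yaw 165.13 tilt [-4.e-04 -1.e-04 -1.e+00] w 1.004 F [ 2.02  0.33 -0.75] 
  deltas [2.297 6.06  4.212] spin 0.025
```

Emit:
jog_arm(
  deltas=[
    [1, 2.3, 6, 0, 0],
    [1, 2.3, 6, 0, 0],
    [1, 2.3, 6, 0, 0],
    [1, 2.3, 6, 0, 0],
    [1, 2.3, 6, 2, 0],
  ],
)

```text
t: 2.18
position: [0.4973, 0.254, 0.1945]
eef_rot: [0.005, 0.125, 0.992, 0.004]
ft_force: [2.7, 1.7, 0.7]
width: 0.994
```

```bash
python3 - <<'E'
from h import *
import cv2
go([.494,.26,.06],165)
for n in ("top","scene"):
    im=imaging.snapshot(n)[:,:,::-1]; print(proj(n,np.array([[.494,.26,.036]])))
    c=proj(n,np.array([[.494,.26,.1]]))[0].astype(int)
    cv2.imwrite(f"pics/{n}1.png",cv2.resize(im[c[1]-60:c[1]+60,c[0]-60:c[0]+60],None,fx=4,fy=4,interpolation=2))
go([.494,.26,.06],165)
E
```

```text
t 2.18 pos [0.4973 0.254  0.1945] yaw 165.66 tilt [ 0.0102  0.0074 -0.9999] w 0.994 F [2.67 1.69 0.73] 
  deltas [0.193 0.124 4.482] spin 0.133
[[240.99763708 231.56275248]]
[[402.90771694 252.76498652]]
t 2.28 pos [0.4913 0.2487 0.1834] yaw 165.59 tilt [-0.006  -0.0036 -1.    ] w 0.999 F [-0.76 -0.68  0.09] 
  deltas [-0.014  0.407  4.113] spin 0.118
```

Emit:
jog_arm(
  deltas=[
    [0.45, 0, 0.4, 4.1, 0.1],
    [0.45, 0, 0.4, 4.1, 0.1],
    [0.45, 0, 0.4, 4.1, 0.1],
    [0.45, 0, 0.4, 4.1, 0.1],
    [0.45, 0, 0.4, 4.1, 0.1],
  ],
)

```text
t: 2.7
position: [0.4966, 0.2574, 0.0646]
eef_rot: [-0.001, 0.131, 0.991, -0.002]
ft_force: [0.5, 0.6, 1.7]
width: 0.682
```

```bash
python3 - <<'E'
from h import *
import cv2
go([.4945,.26,.009],165)
E
```

```text
t 2.7 pos [0.4966 0.2574 0.0646] yaw 164.95 tilt [-0.003  -0.0038 -1.    ] w 0.682 F [0.53 0.55 1.72] 
  deltas [0.087 0.072 1.852] spin -0.009
```

Emit:
jog_arm(
  deltas=[
    [0.45, 0.1, 0.05, 0.5, 0],
    [0.45, 0.1, 0.05, 1, 0],
    [0.45, 0.1, 0.05, 1, 0],
    [0.45, 0.1, 0.05, 1, 0],
    [0.45, 0.1, 0.05, 1, 0],
  ],
)

```text
t: 3.12
position: [0.4961, 0.2618, 0.038]
eef_rot: [0.001, 0.131, 0.991, 0.001]
ft_force: [-0.7, 0.3, 0.3]
width: 0.452
```

```bash
python3 - <<'E'
from h import *
import cv2
go([.4945,.26,.009],165)
for n in ("top","scene"):
    im=imaging.snapshot(n)[:,:,::-1]
    c=proj(n,np.array([[.494,.26,.05]]))[0].astype(int)
    cv2.imwrite(f"pics/{n}2.png",cv2.resize(im[c[1]-50:c[1]+50,c[0]-50:c[0]+50],None,fx=6,fy=6,interpolation=2))
E
```

```text
t 3.12 pos [0.4961 0.2618 0.038 ] yaw 164.96 tilt [ 0.0027  0.0022 -1.    ] w 0.452 F [-0.7   0.3   0.25] 
  deltas [ 0.036 -0.075  0.967] spin -0.007
```

View pics/scene2.png

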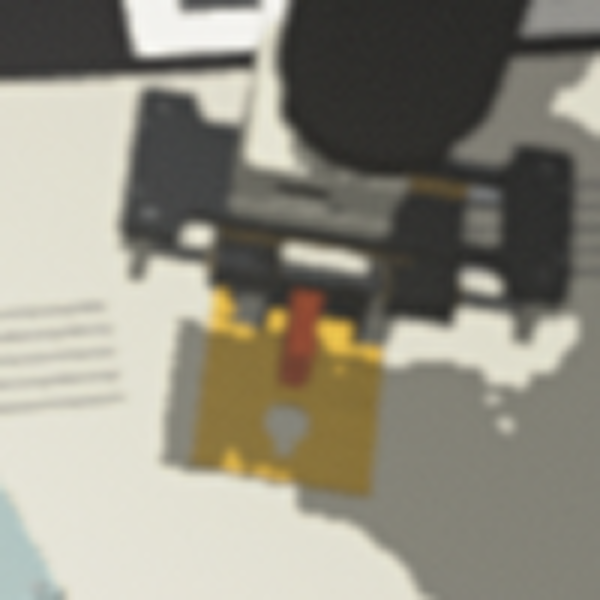

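View pics/top2.png

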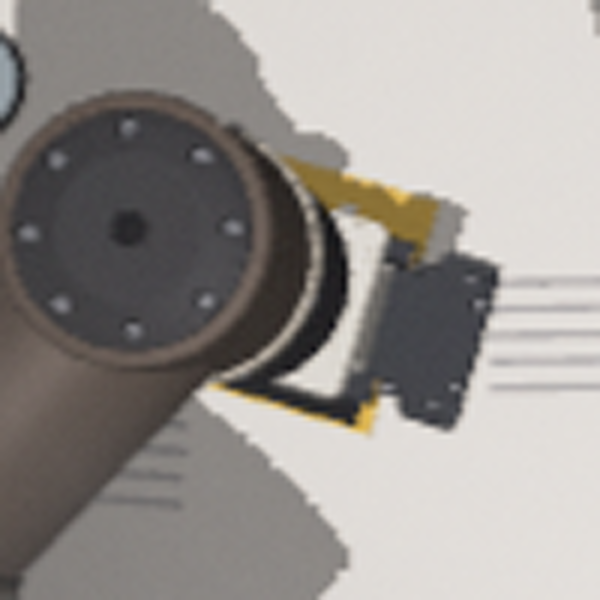

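The bar stands between the fingers in the scene crop, at (308,300), with the fingers at about 250 and 375. I'll go down and grip.

Emit:
jog_arm(
  deltas=[
    [0.45, 0, -0.05, 0.5, 0],
    [0.45, 0, -0.05, 0.95, 0],
    [0.3, 0, -0.05, 0.95, 0],
    [0, 0, -0.05, 0.95, 0],
    [0, 0, -0.05, 0.95, 0],
  ],
  newtons=20,
)

```text
t: 3.63
position: [0.4949, 0.26, 0.0079]
eef_rot: [0.0, 0.131, 0.991, 0.0]
ft_force: [0.8, -0.2, -0.3]
width: 0.287
```

Emit:
jog_arm(
  deltas=[
    [0, 0, 0, 0, 0],
    [0, 0, 0, 0, 0],
    [0, 0, 0, 0, 0],
    [0, 0, 0, 0, 0],
    [0, 0, 0, 0, 0],
  ],
)

```text
t: 4.05
position: [0.4948, 0.2601, 0.0078]
eef_rot: [0.001, 0.131, 0.991, 0.001]
ft_force: [-0.8, -0.4, 7.4]
width: 0.157
```

```bash
python3 - <<'E'
from h import *
go([.4945,.26,.009],165)
E
```

```text
t 4.05 pos [0.4948 0.2601 0.0078] yaw 164.97 tilt [ 1.2e-03  9.0e-04 -1.0e+00] w 0.157 F [-0.78 -0.44  7.39] 
  deltas [ 0.01  -0.005 -0.04 ] spin -0.006
```

Emit:
jog_arm(
  deltas=[
    [0.25, 0, 0, 0, 0],
    [0.25, 0, 0, -0.1, 0],
    [0.22, 0, 0, -0.1, 0],
    [0, 0, 0, -0.1, 0],
    [0, 0, 0, -0.1, 0],
  ],
)

```text
t: 4.47
position: [0.4944, 0.2597, 0.01]
eef_rot: [0.0, 0.131, 0.991, 0.0]
ft_force: [-0.1, 1.1, 0.9]
width: 0.152
```

Emit:
jog_arm(
  deltas=[
    [0, 0, 0, 0, 0],
    [0, 0, 0, 0, 0],
    [0, 0, 0, 0, 0],
    [0, 0, 0, 0, 0],
    [0, 0, 0, 0, 0],
  ],
  newtons=20,
)

```text
t: 4.88
position: [0.4944, 0.2597, 0.0099]
eef_rot: [0.0, 0.131, 0.991, 0.0]
ft_force: [-0.9, 0.7, 1.8]
width: 0.158
```

```bash
python3 - <<'E'
from h import *
go([.4945,.26,.15],165)
E
```

```text
t 4.88 pos [0.4944 0.2597 0.0099] yaw 164.95 tilt [ 1.e-04  1.e-04 -1.e+00] w 0.158 F [-0.85  0.66  1.83] 
  deltas [-1.000e-03  1.200e-02 -4.669e+00] spin -0.009
```

Emit:
jog_arm(
  deltas=[
    [0, 0, 0, -0.6, 0],
    [0, 0, 0, -1.8, 0],
    [0, 0, 0, -3.1, 0],
    [0, 0, 0, -4.4, 0],
    [0, 0, 0, -5.5, 0],
  ],
)

```text
t: 5.3
position: [0.494, 0.2592, 0.1768]
eef_rot: [-0.0, 0.131, 0.991, -0.0]
ft_force: [1.0, 0.8, -2.1]
width: 0.157
```

```bash
python3 - <<'E'
from h import *
th=np.radians(22);y=np.radians(12.7)
ex=np.array([np.cos(y)*np.cos(th),np.sin(y)*np.cos(th),np.sin(th)]); ez=np.array([-np.cos(y)*np.sin(th),-np.sin(y)*np.sin(th),np.cos(th)])
M=np.array([.605,.0287,.078])
# stud s from top ray
a=un([(305,234)],(270,145),6)[0]
for pn in(("top",a),("scene",un([(288,243)],(280,250),6)[0])):
    o=least_squares(lambda p:(proj(pn[0],(M+ex*p[0]+ez*.0115+np.array([-np.sin(y),np.cos(y),0])*p[1])[None])-pn[1]).ravel(),[.03,0]);print(pn[0],"stud s,y",o.x)
S=.0317
# pretilt: big keyhole at slope S-60mm?  grip at s_g; 
def grasp(sg,n=.0289): return M+ex*sg+ez*n
for sg in(-.06,-.06,S-.036,S-.052): 
    g=grasp(sg);print(sg,"TCP when flat",g-[0,0,.019])
go([.54,.15,.2],165)
E
```

```text
top stud s,y [ 0.03104052 -0.00083556]
scene stud s,y [0.03369167 0.00016369]
-0.06 TCP when flat [0.54016874 0.01408965 0.06331922]
-0.06 TCP when flat [0.54016874 0.01408965 0.06331922]
-0.004299999999999998 TCP when flat [0.59054939 0.02544341 0.08418481]
-0.0203 TCP when flat [0.57607739 0.02218201 0.0781911 ]
t 5.3 pos [0.494  0.2592 0.1768] yaw 164.94 tilt [-2.e-04 -1.e-04 -1.e+00] w 0.157 F [ 0.97  0.78 -2.05] 
  deltas [-2.426 -3.117 -0.773] spin -0.012
```

```bash
python3 - <<'E'
from h import *
go([.5438,.0149,.125],-167.3)
E
```

```text
t 5.3 pos [0.494  0.2592 0.1768] yaw 164.94 tilt [-2.e-04 -1.e-04 -1.e+00] w 0.157 F [ 0.97  0.78 -2.05] 
  deltas [-3.719 -7.432  1.728] spin -5.552
```

Emit:
jog_arm(
  deltas=[
    [0, -3.7, -7.45, 0, 0],
    [0, -3.7, -7.45, 0, -1.4],
    [0, -3.7, -7.45, 0, -2.8],
    [0, -3.7, -7.45, 0, -4.2],
    [0, -3.7, -7.45, 0, -5.55],
  ],
  newtons=20,
)

```text
t: 5.72
position: [0.5322, 0.0665, 0.1742]
eef_rot: [-0.001, -0.1, 0.995, -0.0]
ft_force: [0.8, 0.6, -3.2]
width: 0.161
```

Emit:
jog_arm(
  deltas=[
    [0, 0, 0, 0, 0],
    [0, 0, 0, 0, 0],
    [0, 0, 0, 0, 0],
    [0, 0, 0, 0, 0],
    [0, 0, 0, 0, 0],
  ],
)

```text
t: 6.13
position: [0.5328, 0.0694, 0.1746]
eef_rot: [-0.0, -0.098, 0.995, 0.0]
ft_force: [0.4, -0.1, -2.2]
width: 0.158
```

```bash
python3 - <<'E'
from h import *
go([.5438,.0149,.110],-167.3)
E
```

```text
t 6.13 pos [0.5328 0.0694 0.1746] yaw -168.81 tilt [-5.e-04 -0.e+00 -1.e+00] w 0.158 F [ 0.4  -0.05 -2.19] 
  deltas [-0.008 -1.852  2.153] spin -0.301
```

Emit:
jog_arm(
  deltas=[
    [0, 0, -0.9, 0, -0.3],
    [0, 0, -1.85, 0.7, -0.3],
    [0, 0, -1.85, 1.4, -0.3],
    [0, 0, -1.85, 2.1, -0.3],
    [0, 0, -1.85, 2.1, -0.3],
  ],
)

```text
t: 6.55
position: [0.5411, 0.0138, 0.1079]
eef_rot: [-0.003, -0.11, 0.994, -0.0]
ft_force: [-0.2, -0.3, -4.2]
width: 0.158
```

```bash
python3 - <<'E'
from h import *
import cv2
go([.5438,.0149,.0648],-167.3)
im=imaging.snapshot("scene")[:,:,::-1]
cv2.imwrite("pics/s3.png",cv2.resize(im[210:350,240:400],None,fx=5,fy=4.28,interpolation=2))
E
```

```text
t 6.55 pos [0.5411 0.0138 0.1079] yaw -167.38 tilt [-0.0065 -0.0013 -1.    ] w 0.158 F [-0.19 -0.27 -4.21] 
  deltas [-0.106  0.014  1.437] spin -0.016
```

View pics/s3.png

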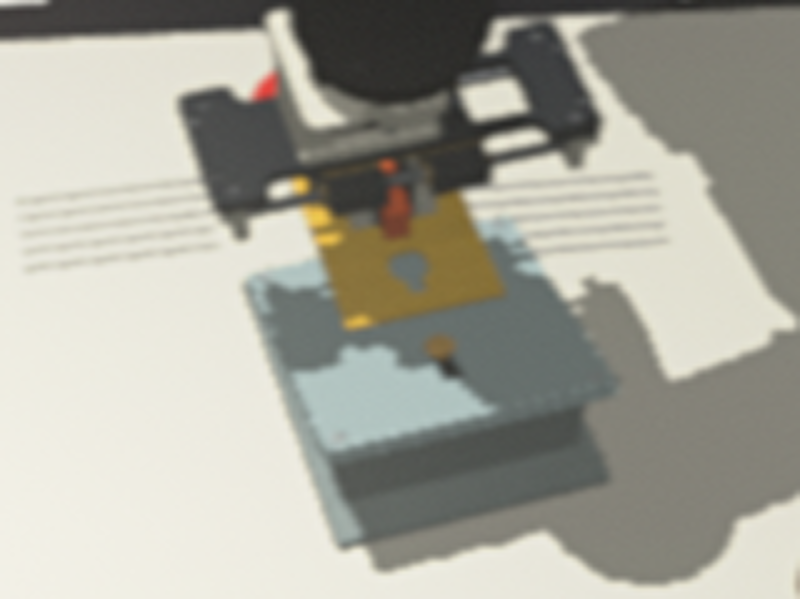

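The plate is level over the lower face, with its top end short of the stud at (440,348). Next I'll press down gently so it pivots in the grip.

Emit:
jog_arm(
  deltas=[
    [0, -0.05, 0, 0.2, 0],
    [0, -0.05, 0, 0.4, 0],
    [0, -0.05, 0, 0.6, 0],
    [0, -0.05, 0, 0.7, 0],
    [0, -0.05, 0, 0.75, 0],
  ],
  newtons=10,
)

```text
t: 7.02
position: [0.545, 0.0144, 0.0892]
eef_rot: [-0.0, -0.11, 0.994, -0.0]
ft_force: [-2.1, 0.6, -0.7]
width: 0.155
```

Emit:
jog_arm(
  deltas=[
    [0, 0, 0, 0.05, 0],
    [0, 0, 0, 0.1, 0],
    [0, 0, 0, 0.15, 0],
    [0, 0, 0, 0.2, 0],
    [0, 0, 0, 0.25, 0],
  ],
)

```text
t: 7.43
position: [0.5452, 0.0141, 0.0819]
eef_rot: [0.0, -0.11, 0.994, -0.0]
ft_force: [-3.6, -1.3, -0.5]
width: 0.156
```

Emit:
jog_arm(
  deltas=[
    [0, 0, 0, 0.07, 0],
    [0, 0, 0, 0.14, 0],
    [0, 0, 0, 0.2, 0],
    [0, 0, 0, 0.26, 0],
    [0, 0, 0, 0.32, 0],
  ],
)

```text
t: 7.85
position: [0.5453, 0.0142, 0.072]
eef_rot: [0.0, -0.11, 0.994, -0.0]
ft_force: [-1.8, -0.9, -0.9]
width: 0.158
```

Emit:
jog_arm(
  deltas=[
    [0, 0, 0, 0.05, 0],
    [0, 0, 0, 0.1, 0],
    [0, 0, 0, 0.15, 0],
    [0, 0, 0, 0.18, 0],
    [0, 0, 0, 0.2, 0],
  ],
)

```text
t: 8.27
position: [0.5454, 0.0143, 0.0662]
eef_rot: [0.0, -0.11, 0.994, 0.0]
ft_force: [-1.1, -1.0, -1.4]
width: 0.156
```

Emit:
jog_arm(
  deltas=[
    [0, 0, 0, 0.03, 0],
    [0, 0, 0, 0.06, 0],
    [0, 0, 0, 0.08, 0],
    [0, 0, 0, 0.1, 0],
    [0, 0, 0, 0.12, 0],
  ],
)

```text
t: 8.68
position: [0.5463, 0.0144, 0.0635]
eef_rot: [0.001, -0.11, 0.994, 0.0]
ft_force: [-2.0, -1.7, 7.0]
width: 0.16
```

```bash
python3 - <<'E'
from h import *
import cv2
go([.5438,.0149,.0648],-167.3)
im=imaging.snapshot("scene")[:,:,::-1]
cv2.imwrite("pics/s4.png",cv2.resize(im[210:350,240:400],None,fx=5,fy=4.28,interpolation=2))
E
```

```text
t 8.68 pos [0.5463 0.0144 0.0635] yaw -167.31 tilt [ 2.e-03  3.e-04 -1.e+00] w 0.16 F [-1.97 -1.7   7.02] 
  deltas [ 0.076  0.033 -0.045] spin -0.003
```

View pics/s4.png

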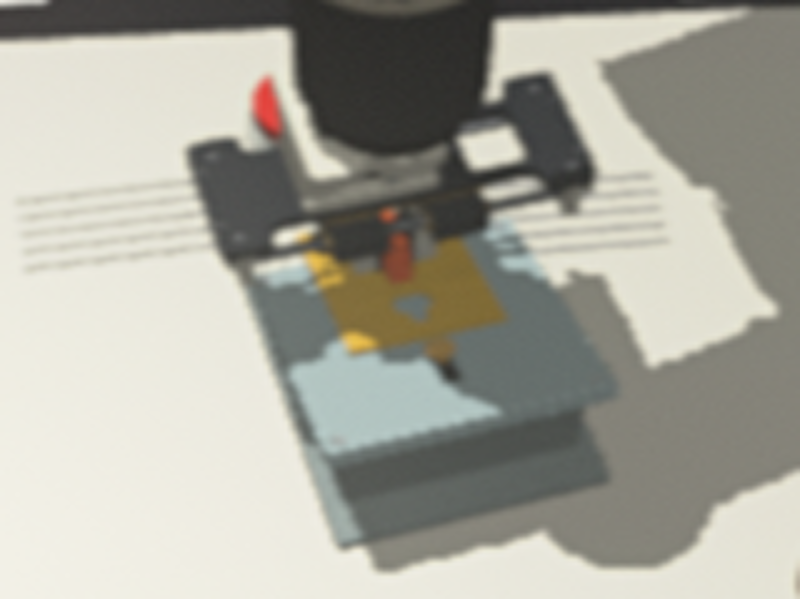

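Force is about 9 N at rest, and the picture shows the plate lying along the face just below the stud. So it is flat. I'll firm the grip, lift along the normal and go up the slope to hover over the stud.

Emit:
jog_arm(
  deltas=[
    [0, 0, 0, 0, 0],
    [0, 0, 0, 0, 0],
    [0, 0.09, 0, -0.22, 0],
    [0, 0.18, 0, -0.44, 0],
    [0, 0.27, 0, -0.66, 0],
  ],
  newtons=25,
)

```text
t: 9.15
position: [0.5368, 0.0124, 0.0827]
eef_rot: [-0.0, -0.11, 0.994, 0.0]
ft_force: [-0.1, 0.5, -3.1]
width: 0.161
```

```bash
python3 - <<'E'
from h import *
go([.584,.0239,.1009],-167.3)
E
```

```text
t 9.15 pos [0.5368 0.0124 0.0827] yaw -167.35 tilt [-7.e-04 -0.e+00 -1.e+00] w 0.161 F [-0.13  0.53 -3.13] 
  deltas [-1.619  0.029 -0.607] spin -0.01
```

Emit:
jog_arm(
  deltas=[
    [0, 0, 0, -0.2, 0],
    [0, -0.5, 0.03, -0.4, 0],
    [0, -1.1, 0.03, -0.6, 0],
    [0, -1.62, 0.03, -0.7, 0],
    [0, -1.62, 0.03, -0.7, 0],
  ],
)

```text
t: 9.57
position: [0.5879, 0.0249, 0.1049]
eef_rot: [0.002, -0.111, 0.994, 0.0]
ft_force: [0.7, 0.1, -2.2]
width: 0.157
```

Emit:
jog_arm(
  deltas=[
    [0, 0, 0, 0, 0],
    [0, 0, 0, 0, 0],
    [0, 0, 0, 0, 0],
    [0, 0, 0, 0, 0],
    [0, 0, 0, 0, 0],
  ],
)

```text
t: 9.98
position: [0.5842, 0.0239, 0.1035]
eef_rot: [-0.0, -0.11, 0.994, 0.0]
ft_force: [0.0, 0.5, -3.1]
width: 0.155
```

```bash
python3 - <<'E'
from h import *
import cv2
go([.584,.0239,.1009],-167.3)
im=imaging.snapshot("scene")[:,:,::-1];cv2.imwrite("pics/raw5.png",im)
cv2.imwrite("pics/s5.png",cv2.resize(im[240:330,270:370],None,fx=8,fy=6.66,interpolation=2))
im=imaging.snapshot("top")[:,:,::-1]
cv2.imwrite("pics/t5.png",cv2.resize(im[140:240,265:375],None,fx=6,fy=6,interpolation=2))
E
```

```text
t 9.98 pos [0.5842 0.0239 0.1035] yaw -167.34 tilt [-1.e-04 -0.e+00 -1.e+00] w 0.155 F [ 0.01  0.49 -3.05] 
  deltas [0.005 0.002 0.087] spin -0.008
```

View pics/s5.png

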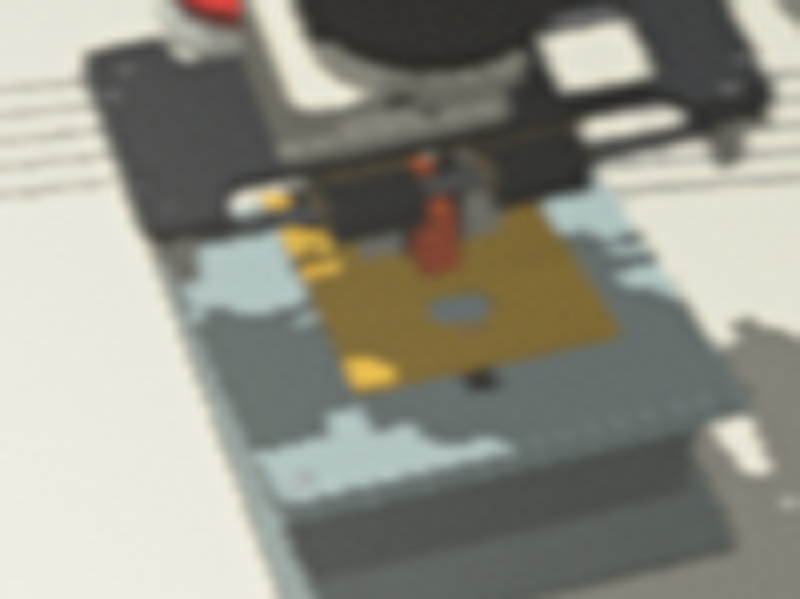

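View pics/t5.png

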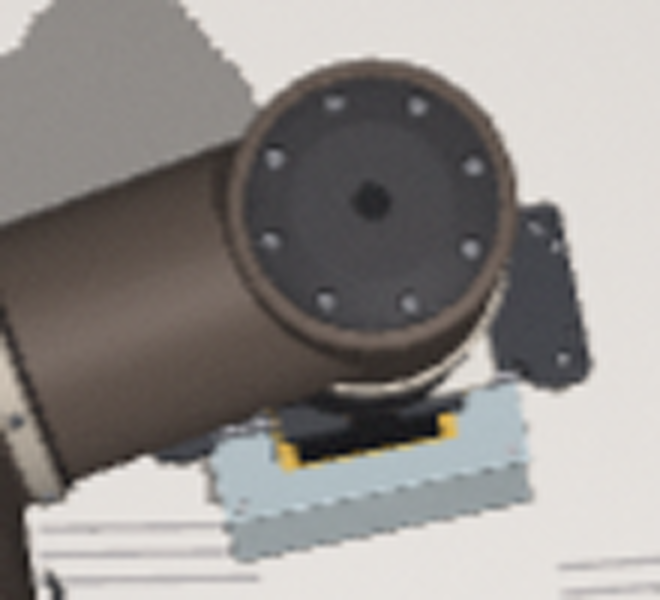

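```bash
cat >> h.py <<'E'
th=np.radians(22);yw=np.radians(12.7)
ex=np.array([np.cos(yw)*np.cos(th),np.sin(yw)*np.cos(th),np.sin(th)]); ey=np.array([-np.sin(yw),np.cos(yw),0]);ez=np.cross(ex,ey)
M=np.array([.605,.0287,.078])
E
python3 - <<'E'
from h import *
G=np.array([.5842,.0239,.1035+.019])
# plate pts rel. grasp along ex,ey,ez; grasp 28.9 above back
def pp(x,y,z): return G+ex*x/1e3+ey*y/1e3+ez*(z-28.9)/1e3
pts={"TL+y":pp(68,42,4),"TL-y":pp(68,-42,4),"big_front":pp(36,0,4),"slotend":pp(56,0,4),"barfrontedge":pp(18,0,4),"bartop":pp(0,0,36)}
for k,v in pts.items():
    p=proj("scene",v[None])[0]; print(k,p.round(1),"in s5",((p-[270,240])*[8,6.66]).round(0))
for s in(.0317,):
    v=M+ex*s+ez*.0115; p=proj("scene",v[None])[0];print("stud pred",p,((p-[270,240])*[8,6.66]).round(0))
for n,q in(("face hi+y",[85,75]),("face hi-y",[85,-75]),("slot mid",[35,0])):
    p=proj("scene",(M+ex*q[0]/1e3+ey*q[1]/1e3)[None])[0]; print(n,((p-[270,240])*[8,6.66]).round(0))
E
```

```text
TL+y [347.1 289.7] in s5 [617. 331.]
TL-y [314.  298.5] in s5 [352. 390.]
big_front [326.9 286. ] in s5 [455. 306.]
slotend [329.2 291. ] in s5 [474. 340.]
barfrontedge [324.9 281.6] in s5 [439. 277.]
bartop [321.7 267.5] in s5 [414. 183.]
stud pred [327.29432763 289.60607347] [458. 330.]
face hi+y [745. 392.]
face hi-y [273. 499.]
slot mid [465. 359.]
```

```bash
python3 - <<'E'
import cv2,numpy as np
im=cv2.imread("pics/raw5.png");o=cv2.imread("pics/scene0.png")
a=im[275:305,305:350].astype(float)*1.6; b=o[275:305,305:350].astype(float)
f=lambda x:cv2.resize(np.clip(x,0,255).astype(np.uint8),None,fx=9,fy=18,interpolation=0)
cv2.imwrite("pics/c5.png",np.hstack([f(a)[:,:400],f(b)[:,:400]]))
E
```

View pics/c5.png

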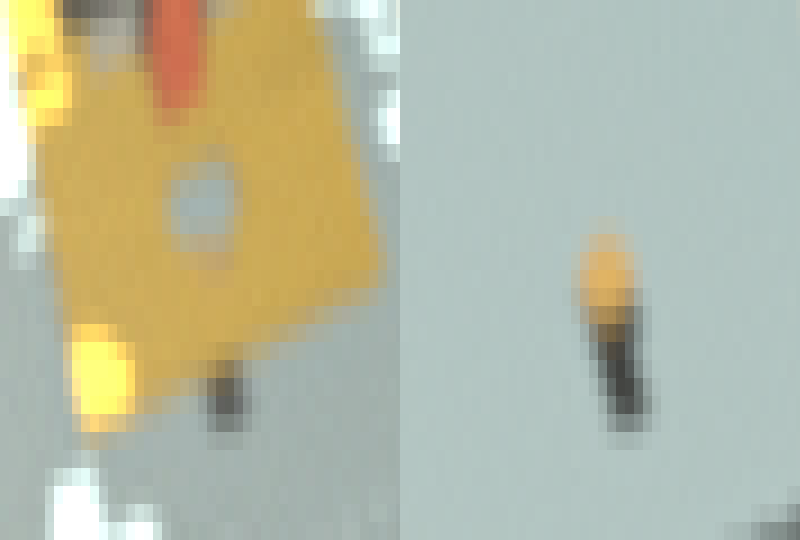

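```bash
cat >> h.py <<'E'
def rel():
    s=bot.get_state();G=s['position']+[0,0,.019]-M
    print("t",round(s['t'],2),"rel grasp s,y,n(back height) mm",(np.array([G@ex,G@ey,G@ez-.0289])*1e3).round(2),"F slope",np.array([s['ft_force']@ex,s['ft_force']@ey,s['ft_force']@ez]).round(2))
E
python3 - <<'E'
from h import *
rel()
for n in(.0125,.008,.003,0): go(M+ex*(.0322-.036)+ey*.0003+ez*(.0289+n)-[0,0,.019],-167.3)
E
```

```text
t 10.08 rel grasp s,y,n(back height) mm [-2.98 -0.07 20.33] F slope [-1.11 -0.83 -2.78]
t 10.08 pos [0.5843 0.024  0.1035] yaw -167.34 tilt [-0.e+00  1.e-04 -1.e+00] w 0.159 F [ 0.19 -0.81 -2.99] 
  deltas [-0.073  0.013  0.252] spin -0.008
t 10.08 pos [0.5843 0.024  0.1035] yaw -167.34 tilt [-0.e+00  1.e-04 -1.e+00] w 0.159 F [ 0.19 -0.81 -2.99] 
  deltas [-0.129  0.013  0.391] spin -0.008
t 10.08 pos [0.5843 0.024  0.1035] yaw -167.34 tilt [-0.e+00  1.e-04 -1.e+00] w 0.159 F [ 0.19 -0.81 -2.99] 
  deltas [-0.191  0.013  0.546] spin -0.008
t 10.08 pos [0.5843 0.024  0.1035] yaw -167.34 tilt [-0.e+00  1.e-04 -1.e+00] w 0.159 F [ 0.19 -0.81 -2.99] 
  deltas [-0.229  0.013  0.639] spin -0.008
```

Emit:
jog_arm(
  deltas=[
    [0, -0.03, 0.01, 0.1, 0],
    [0, -0.06, 0.01, 0.2, 0],
    [0, -0.08, 0.01, 0.26, 0],
    [0, -0.1, 0.01, 0.31, 0],
    [0, -0.11, 0.01, 0.34, 0],
  ],
)

```text
t: 10.5
position: [0.5877, 0.025, 0.0928]
eef_rot: [-0.0, -0.11, 0.994, -0.0]
ft_force: [0.8, -0.4, -2.6]
width: 0.156
```

```bash
python3 -c "
from h import *
rel()"
```

```text
t 10.5 rel grasp s,y,n(back height) mm [-3.77  0.2   9.08] F slope [-0.32 -0.6  -2.64]
```

Emit:
jog_arm(
  deltas=[
    [0, -0.015, 0, 0.035, 0],
    [0, -0.03, 0, 0.07, 0],
    [0, -0.045, 0, 0.11, 0],
    [0, -0.06, 0, 0.15, 0],
    [0, -0.06, 0, 0.15, 0],
  ],
)

```text
t: 10.92
position: [0.5895, 0.0254, 0.0885]
eef_rot: [-0.0, -0.11, 0.994, -0.0]
ft_force: [1.0, -0.1, -2.3]
width: 0.155
```

```bash
python3 -c "
from h import *
rel()"
```

```text
t 10.92 rel grasp s,y,n(back height) mm [-3.67  0.2   4.42] F slope [ 0.02 -0.36 -2.44]
```

Back face at about 4.4 mm and still no contact, so the head is inside the large opening. I'll continue down to the face.

Emit:
jog_arm(
  deltas=[
    [0, -0.015, 0, 0.035, 0],
    [0, -0.03, 0, 0.07, 0],
    [0, -0.045, 0, 0.11, 0],
    [0, -0.055, 0, 0.135, 0],
    [0, -0.055, 0, 0.135, 0],
  ],
)

```text
t: 11.33
position: [0.5911, 0.0257, 0.0847]
eef_rot: [-0.0, -0.11, 0.994, -0.0]
ft_force: [-0.7, -0.4, -2.0]
width: 0.159
```

```bash
python3 -c "
from h import *
rel()"
```

```text
t 11.33 rel grasp s,y,n(back height) mm [-3.56  0.16  0.25] F slope [-1.47 -0.29 -1.6 ]
```

Emit:
jog_arm(
  deltas=[
    [0, -0.01, 0, 0.025, 0],
    [0, -0.02, 0, 0.05, 0],
    [0, -0.025, 0, 0.062, 0],
    [0, -0.025, 0, 0.062, 0],
    [0, -0.025, 0, 0.062, 0],
  ],
  newtons=12,
)

```text
t: 11.75
position: [0.5917, 0.0258, 0.0831]
eef_rot: [-0.0, -0.11, 0.994, -0.0]
ft_force: [-3.1, -0.8, 3.8]
width: 0.16
```

```bash
python3 -c "
from h import *
rel()
import cv2
im=imaging.snapshot('scene')[:,:,::-1];cv2.imwrite('pics/raw6.png',im)
cv2.imwrite('pics/s6.png',cv2.resize(im[260:320,295:365],None,fx=10,fy=10,interpolation=2))
rel()"
```

```text
t 11.75 rel grasp s,y,n(back height) mm [-3.59  0.13 -1.44] F slope [-1.58 -0.11  4.75]
t 11.8 rel grasp s,y,n(back height) mm [-3.54  0.12 -1.45] F slope [-1.5   0.27  5.26]
```

View pics/s6.png

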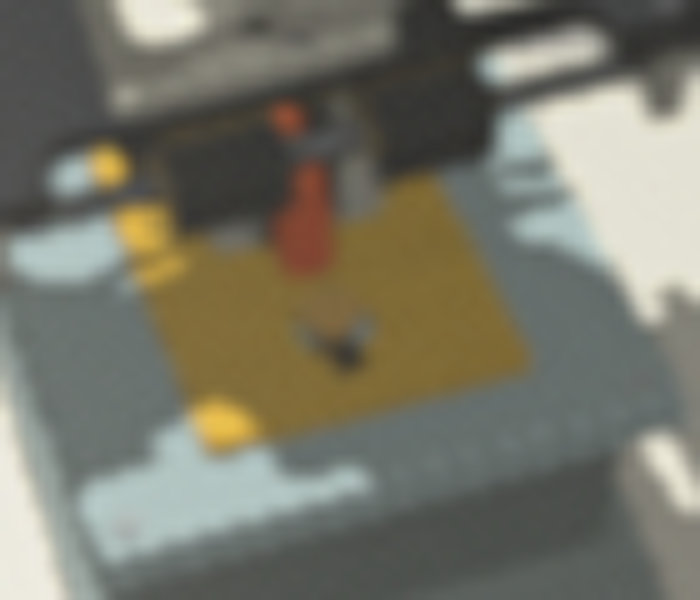

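The head shows in the opening with about 8 N on the face and the face giving about 1.5 mm, so the plate is seated flat. Next I'll slide it down the slope.

Emit:
jog_arm(
  deltas=[
    [0, 0.08, 0, 0.012, 0],
    [0, 0.16, 0, 0.044, 0],
    [0, 0.23, 0, 0.073, 0],
    [0, 0.3, 0, 0.1, 0],
    [0, 0.36, 0, 0.125, 0],
  ],
)

```text
t: 12.22
position: [0.5816, 0.0237, 0.0793]
eef_rot: [0.001, -0.11, 0.994, 0.0]
ft_force: [1.2, -0.3, 5.1]
width: 0.161
```

```bash
python3 -c "
from h import *
rel()"
```

```text
t 12.22 rel grasp s,y,n(back height) mm [-14.58   0.3   -1.08] F slope [ 2.92 -0.53  4.3 ]
```

Emit:
jog_arm(
  deltas=[
    [0, 0.03, 0, 0.0125, 0],
    [0, 0.06, 0, 0.025, 0],
    [0, 0.09, 0, 0.037, 0],
    [0, 0.12, 0, 0.05, 0],
    [0, 0.12, 0, 0.05, 0],
  ],
  newtons=15,
)

```text
t: 12.63
position: [0.5786, 0.023, 0.078]
eef_rot: [0.001, -0.11, 0.994, 0.0]
ft_force: [2.0, -0.1, 5.2]
width: 0.154
```

```bash
python3 -c "
from h import *
rel()"
```

```text
t 12.63 rel grasp s,y,n(back height) mm [-17.9    0.26  -1.14] F slope [ 3.78 -0.59  4.13]
```

Emit:
jog_arm(
  deltas=[
    [0, 0.02, 0, 0.008, 0],
    [0, 0.04, 0, 0.016, 0],
    [0, 0.06, 0, 0.024, 0],
    [0, 0.06, 0, 0.024, 0],
    [0, 0.06, 0, 0.024, 0],
  ],
)

```text
t: 13.05
position: [0.5784, 0.023, 0.078]
eef_rot: [0.002, -0.111, 0.994, 0.0]
ft_force: [5.5, 0.4, 6.9]
width: 0.157
```

```bash
python3 -c "
from h import *
rel()"
```

```text
t 13.05 rel grasp s,y,n(back height) mm [-18.07   0.29  -1.08] F slope [ 7.63 -0.8   4.41]
```

Emit:
jog_arm(
  deltas=[
    [0, 0.02, 0, 0.008, 0],
    [0, 0.04, 0, 0.016, 0],
    [0, 0.06, 0, 0.024, 0],
    [0, 0.06, 0, 0.024, 0],
    [0, 0.06, 0, 0.024, 0],
  ],
  newtons=20,
)

```text
t: 13.47
position: [0.5783, 0.023, 0.0781]
eef_rot: [0.004, -0.111, 0.994, 0.0]
ft_force: [7.8, 0.5, 7.4]
width: 0.154
```

```bash
python3 -c "
from h import *
rel()
import cv2
im=imaging.snapshot('scene')[:,:,::-1];cv2.imwrite('pics/raw7.png',im)
cv2.imwrite('pics/s7.png',cv2.resize(im[260:320,295:365],None,fx=10,fy=10,interpolation=2))
rel()"
```

```text
t 13.47 rel grasp s,y,n(back height) mm [-18.18   0.33  -0.99] F slope [ 9.96 -1.2   3.99]
t 13.52 rel grasp s,y,n(back height) mm [-18.25   0.3   -1.  ] F slope [11.05 -1.24  4.56]
```

View pics/s7.png

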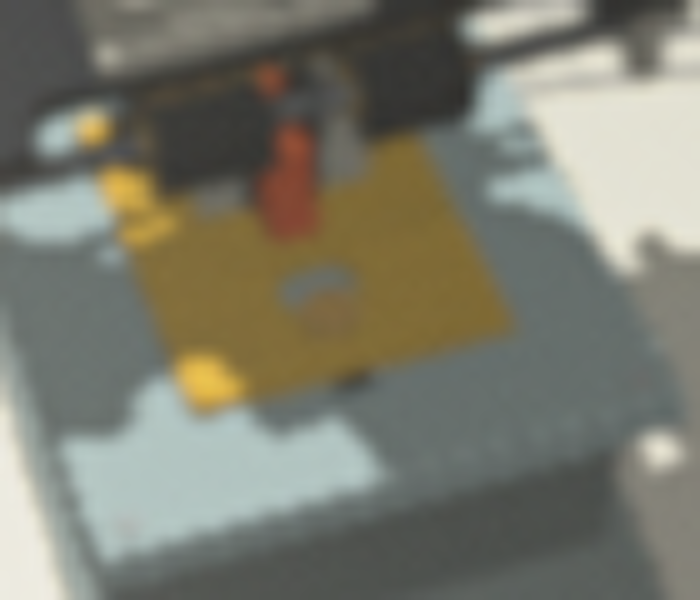

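The stop is firm: along-slope force rose from 4 to 11 N with only about 0.3 mm of movement. The picture shows the head at the slot's end. I'll ease off the load, then let go.

Emit:
jog_arm(
  deltas=[
    [0, -0.03, 0, -0.02, 0],
    [0, -0.06, 0, -0.045, 0],
    [0, -0.09, 0, -0.065, 0],
    [0, -0.09, 0, -0.065, 0],
    [0, -0.09, 0, -0.065, 0],
  ],
)

```text
t: 13.93
position: [0.5781, 0.0229, 0.0786]
eef_rot: [0.001, -0.11, 0.994, 0.0]
ft_force: [5.5, 1.1, 5.3]
width: 0.161
```

```bash
python3 -c "
from h import *
rel()"
```

```text
t 13.93 rel grasp s,y,n(back height) mm [-18.18   0.29  -0.46] F slope [ 7.14 -0.16  2.79]
```

Emit:
jog_arm(
  deltas=[
    [0, -0.02, 0, -0.02, 0],
    [0, -0.04, 0, -0.03, 0],
    [0, -0.05, 0, -0.035, 0],
    [0, -0.05, 0, -0.035, 0],
    [0.22, -0.05, 0, -0.035, 0],
  ],
)

```text
t: 14.35
position: [0.5769, 0.0225, 0.0784]
eef_rot: [-0.002, -0.11, 0.994, -0.0]
ft_force: [-0.5, 0.2, -0.6]
width: 0.192
```

Emit:
jog_arm(
  deltas=[
    [0.45, 0, 0, 0, 0],
    [0.45, 0, 0, 0, 0],
    [0.45, 0, 0, 0, 0],
    [0.45, 0, 0, 0, 0],
    [0.45, 0, 0, 0, 0],
  ],
)

```text
t: 14.77
position: [0.578, 0.0228, 0.0789]
eef_rot: [-0.0, -0.11, 0.994, -0.0]
ft_force: [0.6, 0.3, 0.1]
width: 0.442
```

```bash
python3 -c "
from h import *
rel()
go([.578,.023,.14])"
```

```text
t 14.77 rel grasp s,y,n(back height) mm [-18.14   0.16  -0.07] F slope [ 0.63  0.2  -0.12]
t 14.77 pos [0.578  0.0228 0.0789] yaw -167.35 tilt [-7.e-04 -2.e-04 -1.e+00] w 0.442 F [0.57 0.33 0.12] 
  deltas [ 1.000e-03  7.000e-03 -2.036e+00] spin 0
```

Both sides are free. I'll lift straight up and back toward the robot (tool +x), then look.

Emit:
jog_arm(
  deltas=[
    [0.45, 0, 0, -0.6, 0],
    [0.45, 0, 0, -1.6, 0],
    [0.45, 0, 0, -2.8, 0],
    [0.45, 0, 0, -4, 0],
    [0.45, 0, 0, -5, 0],
  ],
)

```text
t: 15.18
position: [0.5785, 0.0228, 0.2318]
eef_rot: [0.001, -0.11, 0.994, -0.0]
ft_force: [0.7, 0.1, 0.3]
width: 0.452
```

Emit:
jog_arm(
  deltas=[
    [0.45, 0, 1.3, 0, 0],
    [0.45, 0, 2.6, 0, 0],
    [0.45, 0, 3.9, 0, 0],
    [0.45, 0, 5.2, 0, 0],
    [0.45, 0, 6.5, 0, 0],
  ],
)

```text
t: 15.6
position: [0.5348, 0.2146, 0.2294]
eef_rot: [0.0, -0.11, 0.994, 0.0]
ft_force: [0.8, 0.7, 0.4]
width: 0.448
```

```bash
python3 -c "
from h import *
import cv2
go([.578,.023,.14])
a=imaging.snapshot('scene')[:,:,::-1];b=imaging.snapshot('top')[:,:,::-1]
cv2.imwrite('pics/raw8s.png',a);cv2.imwrite('pics/raw8t.png',b)
cv2.imwrite('pics/e8.png',np.hstack([cv2.resize(a[250:340,285:375],(400,400),interpolation=2),cv2.resize(b[150:240,275:365],(400,400),interpolation=2)]))
"
```

```text
t 15.6 pos [0.5348 0.2146 0.2294] yaw -167.37 tilt [ 2.e-04  3.e-04 -1.e+00] w 0.448 F [0.84 0.71 0.44] 
  deltas [-0.009 -6.547  2.979] spin 0
```

View pics/e8.png

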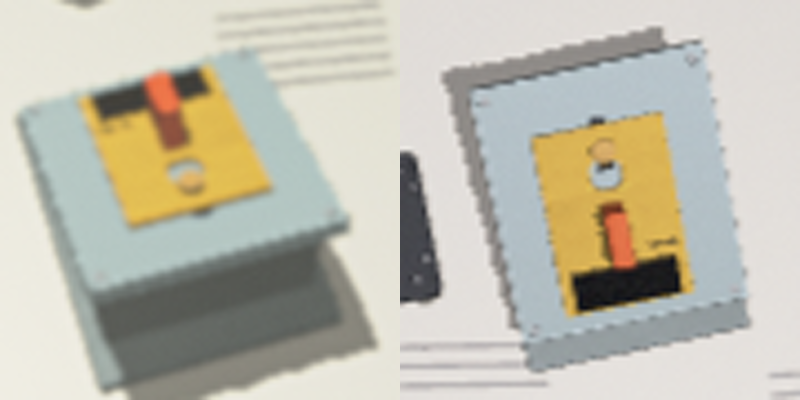

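View pics/raw8s.png

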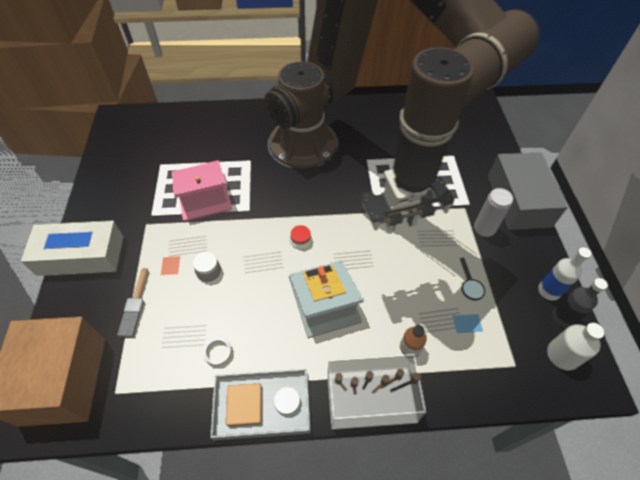

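```bash
python3 - <<'E'
from h import *
k=400/90
c=un([(131,139),(262,113),(292,291),(168,316)],(275,150),k); st=un([(203,151)],(275,150),k)
def pt(x,y,z,p): 
    a=p[2];return M+ex*(p[0]+x*np.cos(a)-y*np.sin(a))+ey*(p[1]+x*np.sin(a)+y*np.cos(a))+ez*z
f=lambda p:(proj("top",np.array([pt(x,y,.004,p) for x,y in((.068,.042),(.068,-.042),(-.052,-.042),(-.052,.042))]))-c).ravel()
o=least_squares(f,[-.018,0,0]);print(o.x,np.degrees(o.x[2]),o.fun.round(1))
g=least_squares(lambda q:(proj("top",(M+ex*q[0]+ey*q[1]+ez*.0115)[None])-st).ravel(),[.03,0]).x
print("stud",g,"rel keyhole_home mm",(g-o.x[:2]-[.052,0])*1e3)
E
```

```text
[-0.02162584  0.00038644 -0.00147729] -0.08464235834303528 [-0.  -0.1 -0.  -0.2  0.4  0.1 -0.4  0.3]
stud [ 0.03110199 -0.00047938] rel keyhole_home mm [ 0.72783011 -0.86581935]
```

Measured from the top picture, the stud is 0.7 mm along and 0.9 mm across from keyhole_home, and the plate is aligned to 0.1°. It is at rest and the gripper is well clear, so I'm handing in.

```bash
python3 -c "
from rig import bot
print(bot.job_done())"
```

```text
the job is handed in; nothing more can be done
None
```

The plate is hanging on the grey stand with the stud at the closed end of its slot, and I handed the job in at about 15.7 s of the 54 s allowed. No verdict was reported.

- **How it went:** I gripped the orange bar and pressed the plate gently on the lower face so it pivoted in the grip to the 22° slope. Then I set the large opening over the stud, pressed until the plate lay flat (about 8 N on the face), and slid it down to a firm stop. I eased the load, let go and backed the arm away.
- **Forces:** the highest reading was about 12 N at the wrist, with the 11 N along the slope at the stop as its main part. That is well under the 30 N limit.
- **Last checks:** in the top view the stud is 0.7 mm along and 0.9 mm across from keyhole_home, with the plate turned 0.1° from straight up the slope. Both cameras show the head in front of the plate, the bar below the stud and the gripper clear. In the scene view the other objects look unmoved; I did not measure their positions.
- **What disagreed:**
  - **Stud position up the slope:** the cameras differ by 2–3 mm, 31 mm (top) against 34 mm (scene) from the face's middle. The stop I felt fits 34 mm.
  - **Slide length:** the slide stopped after about 14.5 mm, not 16 mm. I put that down to where the stud sat within the opening's clearance.

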